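# Set the foam cutter's outrigger foot down on its slip plate

## Robot

A 6-joint arm with a two-finger parallel gripper is mounted at the origin on the work surface. World frame = base frame: x ahead of the robot, y to its left, z up, the work surface at z = 0. Lengths are in m, angles in rad, forces in N, time in s.
With the tool pointing down it reaches from about 0.35 to 0.85 m from the base axis. Payload 8.1 kg.
Tool frame: the origin (TCP) lies at the centre of the arm's flange, where the gripper is bolted on; the fingertips stand 186 mm ahead of it and the grasp point (between the pads) lies 167 mm ahead of it; z points along the fingers, y is the direction in which the jaws open and shut (so a half turn about z gives the same grasp; the last joint's range is limited). The gripper opens to 93 mm and grips with 3 to 60 N. Pads are 15 mm wide; open, the fingers measure 128 mm over their backs; the gripper's body (75 mm by 188 mm) begins 65 mm behind the grasp point.
Start: joints at [-1.345, 0.13, 1.488, -0, 1.523, -0.085], TCP at [0.184, -0.571, 0.405] pointing down, gripper open.
Joint ranges: [-2.96, 2.96], [-0.89, 2.26], [0.02, 2.5], [-1.34, 4.48], [0, 2.73], [-2.66, 2.66]. Speed limits (rad/s): [2.39, 2.39, 2.79, 3.14, 3.14, 3.14].

## Interface

Orientations are given as a rotation vector (axis times angle).
In Python, from plant import robot, viewer, order gives the robot as it stands.
- The arm moves only by the tool apply_moves, never from a script. Its argument "deltas" is a list of rows, each a list of 3 entries, a list of its own where there are three numbers: the finger opening in mm, from 0 to 93, then the shift along the tool's x, y, z in mm, then the turn about the tool's z in rad. In form: [[grip, [dx, dy, dz], yaw], ...]. A call has 1 to 5 rows; each row shifts and turns the commanded pose from where the row before left it, along the tool's axes as they then stand; what a row does not reach is not made up. A row lasts 1/8 s, in which the tool goes at most 62.5 mm and 10.7 degrees, less where a joint would pass 70% of its speed; a pose out of reach is approached as far as the arm can. A call is refused whole if a number of a shift passes 62.5 or a number of a turn 0.188, either way. A call with a gripper value outside its range is refused whole. The fingers move at their own pace and stop on an object; "grip_force" is the grip in N (left out, the last holds). Time passes only in rows, so rows that do not move let the fingers close. It gives the time, the measured TCP pose, the force and the opening at its end, in the units of the state.
- robot.read_state(): the state, without advancing time (a new reading comes with each control period).
- viewer.read_camera(name): name is "side" or "top"; returns the picture (400x640x3 uint8, blue, green, red); there is no depth.
- viewer.get_calibration(name): a dict with "fx", "fy", "cx", "cy" (pixels), "R" (3x3) and "t" (3): a world point X has camera coordinates R X + t. Camera axes: x right, y down, z forward; pixel columns grow to the right and rows downward; lengths in m; the calibration is good to about 2 mm. A picture is of the moment at which its call begins. get_calibration takes no time and is no camera call.
- order.close_job(): hands the job in, once; it reports no verdict.
The state is a dict: "t": time; "q": joint angles; "dq": joint speeds; "joint_torque": joint torques, N m; "tool_pos": TCP position; "orientation": TCP orientation; "force": force on the tool from outside, world axes, zero at the start; "wrist_torque": the same for the moment, N m; "opening": finger opening in m.
Only numpy, scipy, OpenCV 4.12 (cv2) and the standard library are available. Lean on these libraries where they do the work, as an engineer would, in place of code of your own. Each camera call takes 0.05 s, during which the arm holds its last target. There are 200 camera calls.

## Task

The foam cutter's outrigger foot hangs free: slide the yellow slip plate, by its red tab, flat along the bench until its round end is centred under the foot, and let go of it. Then turn the blue knob clockwise until the foot just rests on the plate and stays there, in light but definite contact (10 to 20 N), never jammed down hard. Let go, and leave the cutter and everything else on the bench as they are.

Things in the scene. Friction and masses are not known exactly. Their poses are not given: they have to be found in the camera images.
- foot: Levelling foot and its knob, one rigid piece turning on a vertical screw. Below, a black rubber sole 32 mm across, 7 mm thick; a thin stem through the boss; on top a round blue knob (knob). Origin: centre of the sole's underside; z up. It starts 14 to 20 mm above the bench (6 to 12 mm above the plate once that is under it); its measured height is too inexact to stop by.
- knob (a point): On the foot's axis at mid-height of the round blue knob, 38 mm across, 34 mm high (112 mm above the sole). Grip it from above. Clockwise from above lowers foot and knob 20 mm a turn, drag 0.05 N m, room for over 4 rad. FEEL: at the touch the torque on the hand shifts by 0.03 to 0.1 N m within 0.1 rad (read standing still, either way); the contact then grows some 20 N per 0.1 rad. Pushing down on the knob adds to it.
- boss (a point): Centre of the top of the dark round boss (36 mm across, 58 to 92 mm above the bench) at the end of the outrigger; the foot's stem passes through it. The knob's underside starts 17 to 23 mm above it and is 11 mm above it at the touch.
- cutter: Foam cutter, fixed: green housing 400 (x) x 300 (y) x 120 mm, metal top, wire arch up to 330 mm. Origin: centre of its underside on the bench. An outrigger bar 30 mm wide, 66 to 84 mm above the bench, runs from its -y face along its own -y to the boss, 300 mm from the origin.
- plate: Loose yellow slip plate, 0.3 kg, flat, 8 mm thick: a round end 64 mm across with a black ring of 38 mm marking its centre, a 26 mm wide neck along its own -y, and a red upright tab at the end. Origin: centre of the round end's underside; z up; -y points along the neck to the tab.
- tab (a point): Centre of the part of the red tab to grip. The tab stands on the neck 105 mm from the round end's centre, 14 mm thick across the plate (its own x), 32 mm along the plate's y, its top 42 mm above the plate's underside; this point is 28 mm above the underside.
- foam_block: Bystander, leave alone: white foam block 100 x 70 x 50 mm lying on the cutter's top.
- offcut: Bystander, leave alone: white foam offcut 90 x 50 x 35 mm.
- tape: Bystander, leave alone: yellow ring of tape, 90 mm across, 24 mm high.
- knife: Bystander, leave alone: orange craft knife, 150 mm long, 14 mm high.
- glue: Bystander, leave alone: white bottle 50 mm across, 110 mm high.
- pencils: Bystander, leave alone: black cup 76 mm across, 100 mm high, with pencils up to 170 mm.
- square_block: Bystander, leave alone: steel block, 50 mm cube.
There are look-alikes about, which are no part of the job. There is more than one size of the plate; the one meant has the size given above.

How it is judged:
On the way:
1. the slip plate lies flat on the bench under the foot, let go, its round end centred within 12 mm of the foot's axis, before the foot touches it (horizontal distance between plate and foot below 0.012 m and height (world z) of plate below 0.004 m and angle between plate's own z axis and vertical below 0.05 rad and contact force between each of the fingers, foot and plate below 0.05 N), for 0.2 s.
At the end, for the whole second after the job is handed in: The foot rests on the slip plate by itself with 2 to 40 N, the plate flat on the bench with its round end centred within 14 mm of the foot's axis, everything at rest (contact force between foot and plate between 2 and 40 N and horizontal distance between plate and foot below 0.014 m and angle between plate's own z axis and vertical below 0.05 rad and height (world z) of plate below 0.004 m and linear speed of plate below 0.01 m/s and angular speed of foot below 0.05 rad/s); the robot touches nothing.
It fails at once if the foot is jammed on the plate with more than 70 N (contact force between foot and plate above 70 N).
It fails at once if the arm or gripper body pushes the cutter, its outrigger or foot harder than 25 N (contact force between the arm and cutter above 25 N).
It fails at once if a bystander is moved more than 30 mm (distance of any of foam_block, offcut, tape, knife, glue, pencils, square_block from where it was at the start of the episode above 0.03 m).
It also fails if it takes over 72 s, if anything falls off the work surface, if the arm or the gripper's body presses on something with over 40 N, if the wrist force passes 120 N, or if a joint passes its speed limit or range.

## Working session

There is one attempt and no reset: what is moved stays moved. The work goes in short steps, Python scripts to look and compute and a tool call to move; the robot and the scene stay as the last step left them, time stands still between calls to the robot, and variables do not carry over. Pictures are saved under pics/ and viewed, about 8 in all and at most 12, crops included, and the job is handed in when it is done.

Besides the shell and the picture viewer there is one more tool, called after ">>>" by a JSON object that holds its "api" and its "payload". apply_moves: Moves the arm, as the interface text tells. Its arguments: {"type":"object","properties":{"deltas":{"type":"array"},"grip_force":{"type":"number"}},"required":["deltas"]}

```bash
mkdir -p pics; ls; python3 - <<'E'
from plant import robot, viewer, order
import cv2
for n in ("top","side"):
    im=viewer.read_camera(n); cv2.imwrite(f"pics/{n}0.png",im)
    c=viewer.get_calibration(n); print(n,c)
print(robot.read_state())
E
```

```text
pics
top {'fx': 386.71502718972084, 'fy': 386.71502718972084, 'cx': 318.08359309640923, 'cy': 202.75294715010892, 'R': array([[-0.00620186, -0.99990264, -0.01249964],
       [-0.99154793,  0.00776901, -0.12950808],
       [ 0.12959258,  0.0115908 , -0.99149958]]), 't': array([0.02199839, 0.47778476, 1.14727071])}
side {'fx': 430.9630871067969, 'fy': 430.9630871067969, 'cx': 319.4949759862353, 'cy': 209.16734599609802, 'R': array([[-0.72958051, -0.68383959, -0.00869984],
       [-0.49959111,  0.54160893, -0.6760684 ],
       [ 0.46703425, -0.48889997, -0.7367875 ]]), 't': array([0.31702994, 0.30852744, 1.39281594])}
{'t': 0.1, 'q': array([-1.34539283e+00,  1.31054215e-01,  1.48911504e+00, -2.73471431e-05,
        1.52300478e+00, -8.54305047e-02]), 'dq': array([ 0.00020612, -0.00237359, -0.00142734,  0.00113549,  0.00074041,
        0.00010378]), 'joint_torque': array([ 1.96731737e-03, -5.61336708e+01, -4.93098807e+01,  7.70045584e-02,
        2.93858140e-02, -8.12605526e-05]), 'tool_pos': array([ 0.18346687, -0.57105732,  0.40384128]), 'orientation': array([-3.10217031e+00, -4.86051849e-01,  2.16399368e-04]), 'force': array([-0.97986811,  0.57140028,  0.27953135]), 'wrist_torque': array([ 0.00038711, -0.00312691,  0.03637114]), 'opening': 0.09310464039845773}
```

View pics/top0.png

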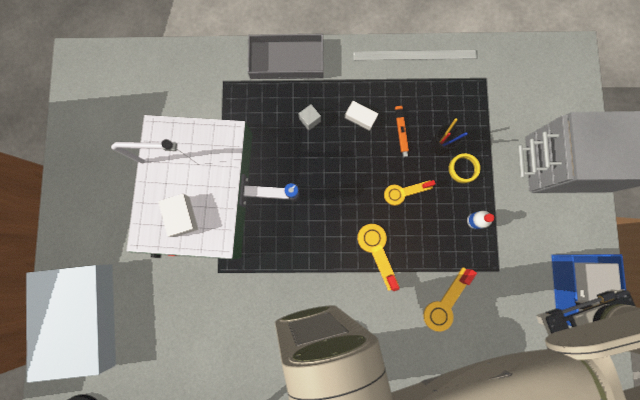

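View pics/side0.png

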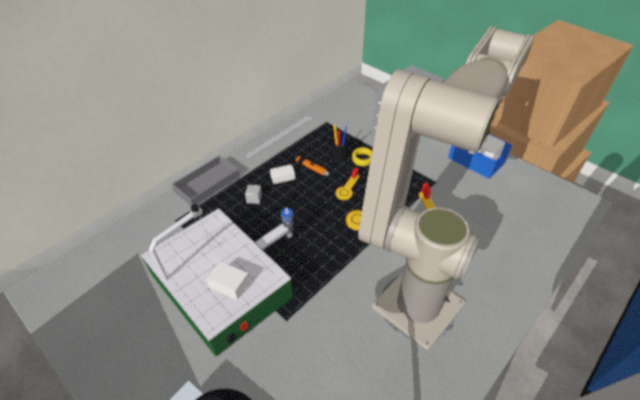

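The top view shows three candidates for the plate, by round end: A small yellow at (395,194), B larger yellow at (372,238), C ochre at (438,316). The knob is at (291,191). Next I'll measure their sizes and check A in a crop.

```bash
cat > h.py <<'E'
import numpy as np, cv2
from plant import robot, viewer, order
from scipy.spatial.transform import Rotation as Rn
C={n:viewer.get_calibration(n) for n in ("top","side")}
def ray(n,p):
    c=C[n];d=c["R"].T@np.array([(p[0]-c["cx"])/c["fx"],(p[1]-c["cy"])/c["fy"],1.]);return -c["R"].T@c["t"],d/np.linalg.norm(d)
def onz(n,p,z):
    o,d=ray(n,p);return o+d*(z-o[2])/d[2]
def tri(p,q):
    o1,d1=ray("top",p);o2,d2=ray("side",q)
    s=np.linalg.lstsq(np.c_[d1,-d2],o2-o1,rcond=None)[0]
    a,b=o1+s[0]*d1,o2+s[1]*d2
    return (a+b)/2,np.linalg.norm(a-b)
def proj(n,X):
    c=C[n];x=c["R"]@np.asarray(X)+c["t"];return np.array([c["fx"]*x[0]/x[2]+c["cx"],c["fy"]*x[1]/x[2]+c["cy"]])
def blobs(im,lo,hi,amin=15):
    m=cv2.inRange(cv2.cvtColor(im,cv2.COLOR_BGR2HSV),np.array(lo),np.array(hi))
    n,l,s,c=cv2.connectedComponentsWithStats(m)
    return [(c[i].round(2),s[i].tolist(),l==i) for i in range(1,n) if s[i][4]>=amin]
YEL=((15,110,90),(35,255,255));BLU=((100,110,60),(125,255,255))
def red(im,amin=8): return blobs(im,(0,150,80),(7,255,255),amin)+blobs(im,(172,150,80),(180,255,255),amin)
E
python3 - <<'E'
from h import *
for n in("top","side"):
    im=cv2.imread(f"pics/{n}0.png")
    for k,b in (("yel",blobs(im,*YEL,40)),("blu",blobs(im,*BLU)),("red",red(im))):
        for c,s,m in b:
            e=""
            if k=="yel":
                dt=cv2.distanceTransform(np.pad(cv2.morphologyEx(m.astype(np.uint8),cv2.MORPH_CLOSE,np.ones((9,9))),1),cv2.DIST_L2,5)[1:-1,1:-1]
                i=np.unravel_index(dt.argmax(),dt.shape);p=(i[1],i[0]);X=onz(n,p,.008);e=("disc",p,X.round(3),"diam mm",2000*dt.max()*np.linalg.norm(X+C[n]["R"].T@C[n]["t"])/C[n]["fx"])
            print(n,k,c,s,*e)
t=cv2.imread("pics/top0.png")[165:275,270:490]; s=cv2.imread("pics/side0.png")[150:260,230:430]
cv2.imwrite("pics/crop.png",np.vstack([cv2.resize(t,(780,390),interpolation=2)[:, :],])); cv2.imwrite("pics/crops.png",cv2.resize(s,(780,429),interpolation=2))
E
```

```text
top yel [449.79 127.3 ] [440, 118, 18, 24, 70] disc (np.int64(455), np.int64(120)) [ 0.743 -0.419  0.008] diam mm 13.777159497603185
top yel [464.16 167.66] [448, 153, 33, 30, 459] disc (np.int64(476), np.int64(164)) [ 0.6   -0.477  0.008] diam mm 27.18789202445674
top yel [402.08 192.35] [384, 180, 49, 26, 580] disc (np.int64(394), np.int64(194)) [ 0.507 -0.217  0.008] diam mm 64.58057530769342
top yel [375.69 247.85] [357, 223, 38, 68, 1096] disc (np.int64(372), np.int64(238)) [ 0.371 -0.146  0.008] diam mm 90.64650213617718
top yel [444.04 306.23] [424, 267, 42, 65, 1106] disc (np.int64(438), np.int64(315)) [ 0.14  -0.337  0.008] diam mm 94.5199938936153
top yel [631.51 285.43] [626, 276, 14, 18, 61] disc (np.int64(633), np.int64(287)) [ 0.219 -0.922  0.008] diam mm 39.1334532812737
top blu [455.92 138.18] [443, 132, 25, 14, 76]
top blu [290.72 190.07] [284, 183, 14, 15, 121]
top blu [472.25 220.71] [469, 212, 11, 17, 65]
top blu [576.31 275.25] [552, 254, 74, 56, 1662]
top blu [570.88 312.51] [564, 309, 15, 8, 59]
top blu [568.5  322.78] [566, 321, 6, 5, 18]
top red [445.67 137.1
[... 966 characters left out ...]
[ 0.505 -0.213  0.008] diam mm 60.97470635676954
side yel [426.12 200.91] [418, 191, 17, 18, 136] disc (np.int64(427), np.int64(201)) [ 0.234 -0.403  0.008] diam mm 40.47588484946831
side yel [353.18 219.35] [345, 210, 17, 21, 269] disc (np.int64(352), np.int64(219)) [ 0.389 -0.132  0.008] diam mm 56.212116354719555
side blu [343.32 138.62] [341, 131, 6, 16, 60]
side blu [478.73 160.29] [448, 143, 63, 35, 974]
side blu [286.39 212.75] [280, 207, 14, 14, 96]
side blu [621.16 350.44] [588, 288, 52, 104, 2364]
side red [338.38 138.62] [338, 131, 2, 16, 26]
side red [354.53 171.9 ] [351, 167, 8, 10, 51]
side red [425.76 189.77] [421, 183, 10, 15, 94]
side red [243.81 325.74] [241, 322, 7, 9, 43]
```

View pics/crop.png

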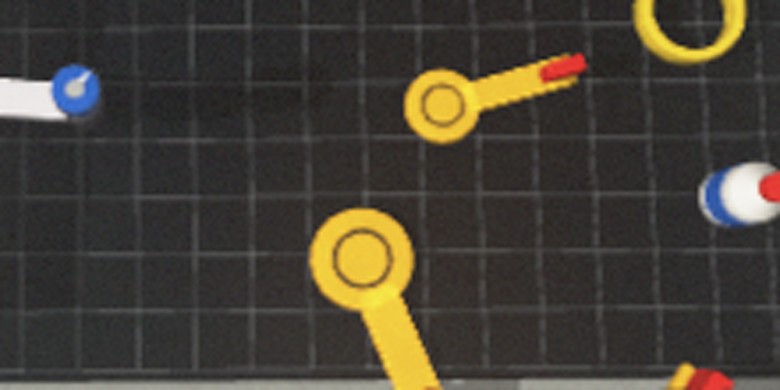

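View pics/crops.png

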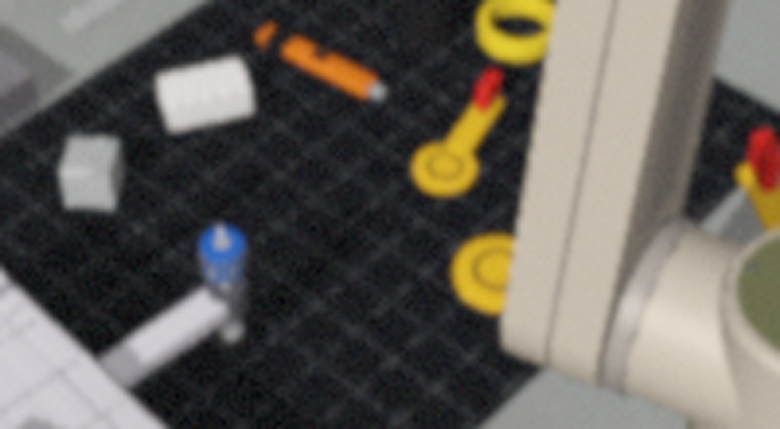

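A measures 64.6 mm across, against about 90 for B and 94 for C, and has the 38 mm ring and a red tab, so A is the plate. Next come the exact positions.

```bash
cat >> h.py <<'E'
def hullc(n,m):
    c=cv2.findContours(m.astype(np.uint8),cv2.RETR_EXTERNAL,cv2.CHAIN_APPROX_NONE)[0]
    h=cv2.convexHull(np.vstack(c));M=cv2.moments(h);return np.array([M["m10"],M["m01"]])/M["m00"]
def near(bl,p): return min(bl,key=lambda b:np.hypot(*(b[0]-p)))
def disc(n,im,p,z=.008,r=.032):
    from scipy.optimize import least_squares
    m=near(blobs(im,*YEL,40),p)[2]
    c=max(cv2.findContours(m.astype(np.uint8),cv2.RETR_EXTERNAL,cv2.CHAIN_APPROX_NONE)[0],key=len)[:,0]
    P=np.array([onz(n,q,z)[:2] for q in c]);x=onz(n,p,z)[:2]
    for _ in range(8):
        k=np.abs(np.hypot(*(P-x).T)-r)<.005
        x=least_squares(lambda v:np.hypot(*(P[k]-v[:2]).T)-v[2],[*x,r]).x; rr=x[2];x=x[:2]
    return x,rr,k.sum()
E
python3 - <<'E'
from h import *
T=cv2.imread("pics/top0.png");S=cv2.imread("pics/side0.png")
print("knob",tri(hullc("top",near(blobs(T,*BLU),(290,190))[2]),hullc("side",near(blobs(S,*BLU),(286,212))[2])))
kt=near(red(T),(429,184));ks=near(red(S),(354,172))
tb=tri(hullc("top",kt[2]),hullc("side",ks[2]));print("tab",tb, kt[0],ks[0])
for n,im,p in(("top",T,(394,194)),("side",S,(343,193))):
    print("disc",n,*disc(n,im,p))
# cutter top corners for outrigger direction, bar end
print("cutter -y top edge",onz("top",(245,121),.12),onz("top",(233,258),.12),"far",onz("top",(145,116),.12),onz("top",(128,250),.12))
for n,p in(("glue",(475,219)),("tape",(464,168)),("pencilcup",(452,135))):print(n,onz("top",p,.05))
g=Rn.from_rotvec(robot.read_state()["orientation"]).as_matrix();print(g.round(3))
E
```

```text
knob (array([0.50028139, 0.09304469, 0.14427134]), np.float64(0.0010666569023855066))
tab (array([ 0.53448572, -0.31957223,  0.03310069]), np.float64(0.0022186876695176505)) [428.93 183.75] [354.53 171.9 ]
disc top [ 0.50483772 -0.2180438 ] 0.03251054471489063 54
disc side [ 0.50358575 -0.21415284] 0.03482479519916058 18
cutter -y top edge [0.70731731 0.22828925 0.12      ] [0.31373813 0.25441237 0.12      ] far [0.72555205 0.52107246 0.12      ] [0.33760488 0.54852822 0.12      ]
glue [ 0.42321065 -0.44685675  0.05      ]
tape [ 0.57784415 -0.42284339  0.05      ]
pencilcup [ 0.68100342 -0.39199965  0.05      ]
[[ 0.952  0.306 -0.   ]
 [ 0.306 -0.952  0.002]
 [ 0.    -0.002 -1.   ]]
```

Checks hold up: knob axis (0.500, 0.093) agrees with the boss worked out from the cutter's edges (0.501, 0.092), and tab to disc centre is 106 mm. I'll align the jaws across the tab first.

>>> {"api": "apply_moves", "payload": {"deltas": [[50,[0,0,0],-0.17],[50,[0,0,0],-0.17],[50,[0,0,0],-0.17],[50,[0,0,0],-0.17],[50,[0,0,0],-0.17]]}}

```text
t: 0.72
tool_pos: [0.1835, -0.5711, 0.4041]
orientation: [-2.621, -1.73, -0.001]
force: [0.7, 0.1, -1.2]
opening: 0.0513
```

>>> {"api": "apply_moves", "payload": {"deltas": [[50,[0,0,0],-0.17],[50,[0,0,0],-0.17],[50,[0,0,0],-0.17],[50,[0,0,0],-0.18],[50,[0,0,0],0]]}}

```text
t: 1.35
tool_pos: [0.1835, -0.5711, 0.4042]
orientation: [-1.891, -2.508, -0.001]
force: [-0.2, 0.2, 0.3]
opening: 0.0502
```

```bash
cat >> h.py <<'E'
def go(x,y,z,psi):
    s=robot.read_state();g=Rn.from_rotvec(s["orientation"]).as_matrix();d=np.array([x,y,z])-s["tool_pos"]
    a=np.arctan2(g[1,1],g[0,1]);w=(psi-a+np.pi)%(2*np.pi)-np.pi
    print("t",round(s["t"],2),"pos",s["tool_pos"].round(4),"psi",round(a,3),"tilt",(g[:2,2]).round(4),"q6",s["q"][5].round(3),"open",round(s["opening"],4),"F",s["force"].round(1),"M",s["wrist_torque"].round(3))
    print("tool delta mm",(g.T@d*1000).round(1),"yaw",round(-w,3))
E
python3 -c "
from h import *
go(.534,-.3195,.198,.281)"
```

```text
t 1.35 pos [ 0.1835 -0.5711  0.4042] psi 0.279 tilt [-0.0002  0.0009] q6 -1.624 open 0.0502 F [-0.2  0.2  0.3] M [-0.046 -0.179 -0.002]
tool delta mm [145.2 406.2 206.3] yaw -0.002
```

>>> {"api": "apply_moves", "payload": {"deltas": [[50,[18,50,0],0],[50,[18,51,0],0],[50,[18,51,0],0],[50,[18,51,0],0],[50,[18,51,0],0]]}}

```text
t: 1.98
tool_pos: [0.4039, -0.4133, 0.4046]
orientation: [-1.896, -2.505, 0.0]
force: [0.4, -1.2, 0.1]
opening: 0.0502
```

>>> {"api": "apply_moves", "payload": {"deltas": [[50,[18,51,0],0],[50,[18,51,30],0],[50,[19,50,30],0],[50,[0,0,40],0],[50,[0,0,0],0]]}}

```text
t: 2.6
tool_pos: [0.5326, -0.3181, 0.3003]
orientation: [-1.888, -2.501, 0.001]
force: [-0.3, 0.6, 0.1]
opening: 0.0497
```

```bash
python3 -c "
from h import *
go(.534,-.3195,.198,.281)
T=viewer.read_camera('top');S=viewer.read_camera('side')
cv2.imwrite('pics/a.png',np.vstack([cv2.resize(T[130:250,340:520],(720,480)) [:300],cv2.resize(S[130:230,280:440],(720,450))[:300]]))
for n,im in(('top',T),('side',S)): 
  for b in red(im):
    print(n,b[0],b[1])
"
```

```text
t 2.6 pos [ 0.5326 -0.3181  0.3003] psi 0.278 tilt [-0.0069  0.0047] q6 -0.899 open 0.0497 F [-0.3  0.6  0.1] M [-0.026 -0.07   0.05 ]
tool delta mm [ -2.4   1.5 102.2] yaw -0.003
top [470.1  276.07] [466, 269, 10, 16, 90]
side [338.44 142.  ] [338, 138, 2, 9, 16]
side [353.74 172.44] [351, 168, 6, 9, 39]
side [425.62 189.77] [421, 183, 9, 15, 96]
side [243.72 325.77] [241, 322, 7, 8, 40]
```

View pics/a.png

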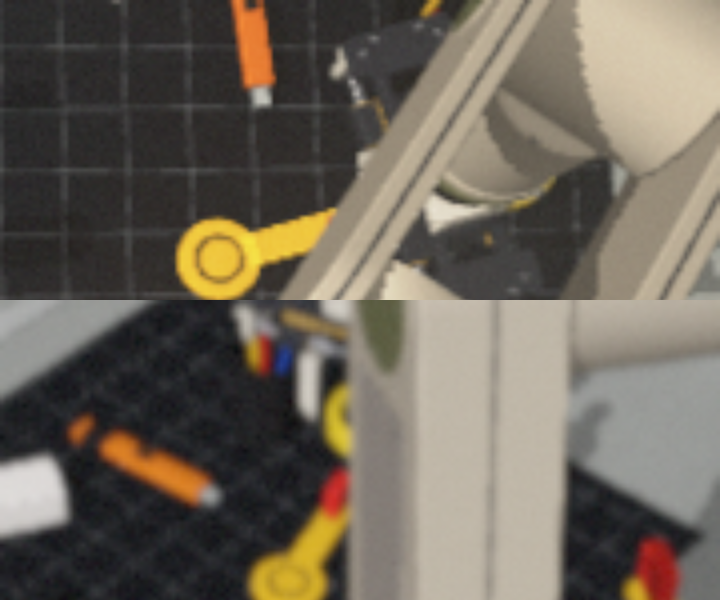

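The arm hides the tab in both views, but the opening leaves 18 mm a side and the tab was well measured. Going down with small corrections.

>>> {"api": "apply_moves", "payload": {"deltas": [[50,[-2,1,30],0],[50,[0,0,30],0],[50,[0,0,25],0],[50,[0,0,15],0],[50,[0,0,0],0]]}}

```text
t: 3.32
tool_pos: [0.5349, -0.3219, 0.2051]
orientation: [-1.892, -2.508, -0.0]
force: [0.0, -0.1, -0.7]
opening: 0.0504
```

```bash
python3 -c "
from h import *
go(.534,-.3195,.198,.281)
"
```

```text
t 3.33 pos [ 0.5349 -0.3219  0.2051] psi 0.278 tilt [-0.0001  0.0001] q6 -0.902 open 0.0504 F [ 0.  -0.1 -0.7] M [-0.05  -0.121  0.015]
tool delta mm [ 2.6 -0.2  7.1] yaw -0.003
```

>>> {"api": "apply_moves", "payload": {"deltas": [[50,[2,0,6],0],[30,[0,0,0],0],[5,[0,0,0],0],[5,[0,0,0],0],[5,[0,0,0],0]], "grip_force": 20}}

```text
t: 3.95
tool_pos: [0.5347, -0.3194, 0.199]
orientation: [1.889, 2.509, 0.0]
force: [1.2, 0.1, -0.0]
opening: 0.0147
```

>>> {"api": "apply_moves", "payload": {"deltas": [[5,[0,0,0],0],[5,[0,0,0],0]]}}

```text
t: 4.2
tool_pos: [0.5348, -0.3194, 0.199]
orientation: [1.889, 2.509, 0.0]
force: [1.3, 0.6, 1.4]
opening: 0.0143
```

```bash
python3 -c "
from h import *
T=viewer.read_camera('top');S=viewer.read_camera('side')
for n,im,p in(('top',T,(394,194)),('side',S,(343,193))):
    print('disc',n,*disc(n,im,p))
x=disc('top',T,(394,194))[0]
p=robot.read_state()['tool_pos'][:2]
print(x-p,np.hypot(*(x-p)))
d=np.array([.5005,.0925])-x
go(*(p+d),.199,.281)
"
```

```text
disc top [ 0.5040721  -0.21801442] 0.03249680979295779 54
disc side [ 0.50292555 -0.2139001 ] 0.034960341164895666 21
[-0.03073665  0.1014242 ] 0.10597929482772567
t 4.3 pos [ 0.5348 -0.3194  0.199 ] psi 0.28 tilt [ 0.0006 -0.0002] q6 -0.901 open 0.0137 F [2.4 0.2 1.4] M [ 0.049 -0.403 -0.102]
tool delta mm [ 2.994e+02  8.240e+01 -1.000e-01] yaw -0.001
```

The tab is held (14 mm opening) and the plate lies flat. I'll slide it +299 mm in tool x and +82 mm in tool y.

>>> {"api": "apply_moves", "payload": {"deltas": [[5,[15,4,0],0],[5,[25,7,0],0],[5,[30,8,0],0],[5,[30,8,0],0],[5,[30,8,0],0]], "grip_force": 25}}

```text
t: 4.92
tool_pos: [0.532, -0.1835, 0.1989]
orientation: [1.889, 2.509, -0.001]
force: [0.3, -3.6, 1.5]
opening: 0.0141
```

>>> {"api": "apply_moves", "payload": {"deltas": [[5,[30,8,0],0],[5,[30,8,0],0],[5,[30,8,0],0],[5,[30,8,0],0],[5,[20,7,0],0]]}}

```text
t: 5.55
tool_pos: [0.5306, -0.038, 0.1989]
orientation: [1.888, 2.51, -0.001]
force: [0.2, -3.9, 2.1]
opening: 0.0136
```

>>> {"api": "apply_moves", "payload": {"deltas": [[5,[15,4,0],0],[5,[8,2,0],0],[5,[0,0,0],0],[5,[0,0,0],0]]}}

```text
t: 6.05
tool_pos: [0.5305, -0.0151, 0.1989]
orientation: [-1.889, -2.508, -0.003]
force: [-0.9, 6.2, 7.3]
opening: 0.0139
```

```bash
python3 -c "
from h import *
go(.5312,-.0089,.199,.281)
T=viewer.read_camera('top');S=viewer.read_camera('side')
cv2.imwrite('pics/b.png',np.vstack([cv2.resize(T[140:240,230:410],(720,400))[:300],cv2.resize(S[170:270,220:400],(720,400))[:300]]))
"
```

```text
t 6.05 pos [ 0.5305 -0.0151  0.1989] psi 0.28 tilt [-0.0002  0.0023] q6 -0.407 open 0.0139 F [-0.9  6.2  7.3] M [0.912 0.106 0.003]
tool delta mm [ 5.7  2.4 -0.1] yaw -0.001
```

View pics/b.png

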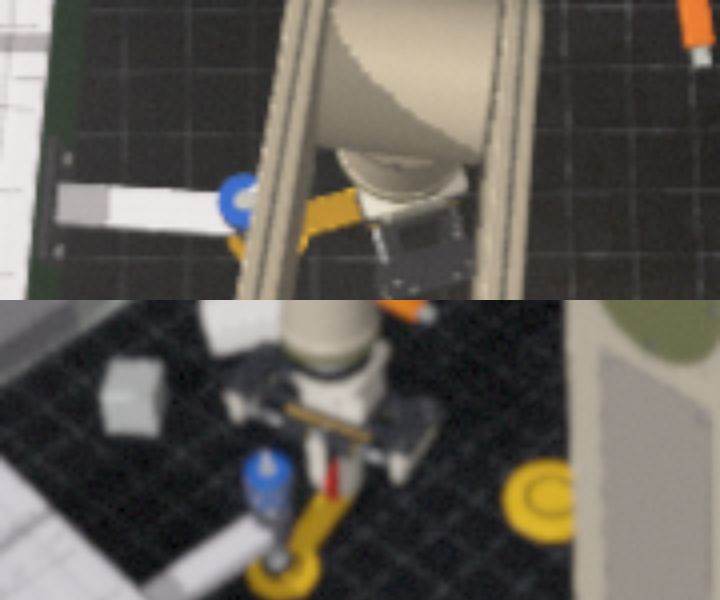

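I commanded 6 mm too little; sending the rest.

>>> {"api": "apply_moves", "payload": {"deltas": [[5,[4,1,0],0],[5,[2,1,0],0],[5,[0,0,0],0],[5,[0,0,0],0]]}}

```text
t: 6.65
tool_pos: [0.5309, -0.0099, 0.1989]
orientation: [1.89, 2.509, -0.0]
force: [-0.8, -5.0, 5.6]
opening: 0.0142
```

>>> {"api": "apply_moves", "payload": {"deltas": [[50,[0,0,0],0],[50,[0,0,0],0],[50,[0,0,0],0],[50,[0,0,-30],0],[50,[0,0,-50],0]]}}

```text
t: 7.28
tool_pos: [0.5295, -0.0091, 0.2772]
orientation: [-1.887, -2.506, 0.004]
force: [0.4, -0.2, 0.1]
opening: 0.0496
```

>>> {"api": "apply_moves", "payload": {"deltas": [[50,[-50,0,-50],-0.17],[50,[-50,0,-50],-0.17],[50,[-50,0,0],-0.17],[50,[0,0,0],-0.17],[50,[0,0,0],-0.17]]}}

```text
t: 7.9
tool_pos: [0.5914, -0.133, 0.3665]
orientation: [-0.68, -3.066, -0.001]
force: [-0.1, -0.1, 0.2]
opening: 0.0499
```

```bash
python3 -c "
from h import *
go(.5005,.0925,.33,2.45)
T=viewer.read_camera('top');S=viewer.read_camera('side')
cv2.imwrite('pics/c.png',np.vstack([cv2.resize(T[160:230,240:400],(720,315)),cv2.resize(S[190:260,240:370],(720,387))[:285]]))
print('disc',*disc('side',S,(289,242)))
print('disc',*disc('top',T,(292,204)))
"
```

```text
t 7.9 pos [ 0.5914 -0.133   0.3665] psi 1.135 tilt [-0.001   0.0006] q6 -1.44 open 0.0499 F [-0.1 -0.1  0.2] M [ 0.053 -0.135  0.02 ]
tool delta mm [177.6 166.   36.7] yaw -1.315
disc [0.49516055 0.09383751] 0.03135991362656834 35
disc [0.49876421 0.08957315] 0.031712218738847324 38
```

View pics/c.png

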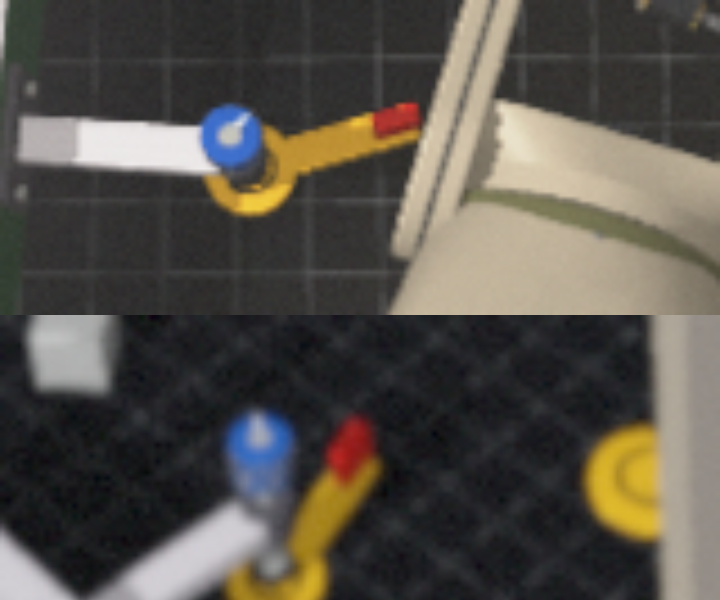

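The plate's round end sits under the foot, centred at about (0.499, 0.090) from the top view and (0.500, 0.092) from the tool's travel, so 2–3 mm off at most. The gripper is clear. Winding the wrist back and rechecking the knob axis with a wider blue mask.

>>> {"api": "apply_moves", "payload": {"deltas": [[60,[0,0,0],-0.165],[60,[0,0,0],-0.165],[60,[0,0,0],-0.165],[60,[0,0,0],-0.165],[60,[0,0,0],-0.165]]}}

```text
t: 8.62
tool_pos: [0.5912, -0.132, 0.367]
orientation: [0.602, -3.083, -0.0]
force: [0.1, -0.8, 0.6]
opening: 0.0596
```

>>> {"api": "apply_moves", "payload": {"deltas": [[60,[0,0,0],-0.165],[60,[0,0,0],-0.165],[60,[0,0,0],-0.165],[60,[0,0,0],0]]}}

```text
t: 9.12
tool_pos: [0.5981, -0.1035, 0.3662]
orientation: [1.272, -2.854, 0.034]
force: [-0.9, -0.4, 0.6]
opening: 0.06
```

```bash
python3 - <<'E'
from h import *
T=viewer.read_camera('top');S=viewer.read_camera('side')
for lo in ((100,110,60),(98,70,30)):
    a=near(blobs(T,lo,(128,255,255)),(290,190));b=near(blobs(S,lo,(128,255,255)),(286,214))
    print(a[1],b[1],hullc('top',a[2]),hullc('side',b[2]),tri(hullc('top',a[2]),hullc('side',b[2])))
# bright top face pointer hub / top-face circle by bright blue
a=near(blobs(T,(98,110,140),(128,255,255)),(290,190));b=near(blobs(S,(98,110,140),(128,255,255)),(286,210))
print(a[1],b[1],tri(hullc('top',a[2]),hullc('side',b[2])))
for z in(.128,.146): print(z,proj('top',(.5005,.0925,z)),proj('side',(.5005,.0925,z)))
go(.5005,.0925,.35,2.45)
E
```

```text
[284, 183, 14, 14, 117] [280, 207, 14, 14, 98] [290.7617284  189.63950617] [286.46491228 212.64473684] (array([0.50062281, 0.09288027, 0.14317496]), np.float64(0.0002584001149524125))
[284, 183, 14, 15, 137] [279, 206, 15, 17, 165] [290.97042093 189.86234357] [286.43071161 213.81086142] (array([0.50115933, 0.09291461, 0.13678641]), np.float64(0.0005352749344964745))
[285, 184, 13, 13, 106] [282, 209, 10, 12, 70] (array([0.50114962, 0.09316629, 0.137998  ]), np.float64(0.00022615388039732683))
0.128 [291.31394843 190.52685804] [286.89270913 215.55604755]
0.146 [290.78536153 189.47889779] [286.5535356  212.05499031]
t 9.22 pos [ 0.5979 -0.1049  0.3663] psi 2.408 tilt [-0.0063 -0.027 ] q6 -2.654 open 0.0598 F [-0.6 -0.3  0.2] M [ 0.067 -0.032  0.05 ]
tool delta mm [-81.7 204.7  11.6] yaw -0.042
```

Knob axis confirmed at (0.501, 0.093). The wrist touched its range limit here, which pulled the pose off; moving toward the knob frees it.

>>> {"api": "apply_moves", "payload": {"deltas": [[60,[-24,43,3],0],[60,[-24,43,3],0],[60,[-23,43,3],0],[60,[-23,42,3],0],[60,[-23,42,3],0]]}}

```text
t: 9.85
tool_pos: [0.5168, 0.1243, 0.3457]
orientation: [1.268, -2.856, 0.035]
force: [0.4, 0.5, 0.4]
opening: 0.0599
```

>>> {"api": "apply_moves", "payload": {"deltas": [[60,[0,0,0],0],[60,[0,0,0],0]]}}

```text
t: 10.1
tool_pos: [0.5176, 0.123, 0.3458]
orientation: [1.272, -2.854, 0.036]
force: [0.2, -0.2, -0.4]
opening: 0.0599
```

```bash
python3 -c "
from h import *
go(.5008,.0928,.299,2.45)
"
```

```text
t 10.1 pos [0.5176 0.123  0.3458] psi 2.409 tilt [-0.0058 -0.0275] q6 -2.259 open 0.0599 F [ 0.2 -0.2 -0.4] M [ 0.068 -0.148 -0.022]
tool delta mm [32.6 -7.  47.7] yaw -0.041
```

```bash
cat >> h.py <<'E'
def gp(x,y,z):
    s=robot.read_state();g=Rn.from_rotvec(s["orientation"]).as_matrix();p=s["tool_pos"]+.167*g[:,2]
    print("grasp pt",p.round(4),"tool delta mm",(g.T@(np.array([x,y,z])-p)*1000).round(1))
    go(*s["tool_pos"],2.45)
E
python3 -c "
from h import *
gp(.5008,.0928,.132)
"
```

```text
grasp pt [0.5167 0.1184 0.1789] tool delta mm [28.5 -4.7 47.7]
t 10.1 pos [0.5176 0.123  0.3458] psi 2.409 tilt [-0.0058 -0.0275] q6 -2.259 open 0.0599 F [ 0.2 -0.2 -0.4] M [ 0.068 -0.148 -0.022]
tool delta mm [0. 0. 0.] yaw -0.041
```

>>> {"api": "apply_moves", "payload": {"deltas": [[60,[28,-5,0],0],[60,[0,0,0],0],[60,[0,0,15],0],[60,[0,0,15],0],[60,[0,0,15],0]]}}

```text
t: 10.72
tool_pos: [0.502, 0.0984, 0.2995]
orientation: [1.273, -2.852, 0.034]
force: [-1.0, -0.2, -0.4]
opening: 0.0599
```

>>> {"api": "apply_moves", "payload": {"deltas": [[60,[0,0,2],0],[60,[0,0,0],0]]}}

```text
t: 10.98
tool_pos: [0.5021, 0.0984, 0.2991]
orientation: [1.274, -2.852, 0.035]
force: [-0.1, 0.1, 0.6]
opening: 0.0601
```

```bash
python3 -c "
from h import *
gp(.5008,.0928,.132)
"
```

```text
grasp pt [0.501  0.0939 0.1322] tool delta mm [ 0.9 -0.6  0.2]
t 10.97 pos [0.5021 0.0984 0.2991] psi 2.411 tilt [-0.0068 -0.0273] q6 -2.301 open 0.0601 F [-0.1  0.1  0.6] M [ 0.105 -0.087  0.004]
tool delta mm [0. 0. 0.] yaw -0.039
```

Well placed. Closing on the knob gently.

>>> {"api": "apply_moves", "payload": {"deltas": [[44,[1,-1,0],0],[30,[0,0,0],0],[30,[0,0,0],0],[30,[0,0,0],0],[30,[0,0,0],0]], "grip_force": 20}}

```text
t: 11.6
tool_pos: [0.5025, 0.0968, 0.2999]
orientation: [1.274, -2.854, 0.036]
force: [2.3, -1.2, 3.0]
opening: 0.0377
```

```bash
python3 -c "
from h import *
gp(.5008,.0928,.132)
"
```

```text
grasp pt [0.5016 0.0922 0.133 ] tool delta mm [0.1 1.  1. ]
t 11.6 pos [0.5025 0.0968 0.2999] psi 2.411 tilt [-0.0051 -0.0272] q6 -2.304 open 0.0377 F [ 2.3 -1.2  3. ] M [ 0.084 -0.125  0.021]
tool delta mm [0. 0. 0.] yaw -0.039
```

>>> {"api": "apply_moves", "payload": {"deltas": [[30,[0,0,0.32],0.1],[30,[0,0,0.32],0.1],[30,[0,0,0.32],0.1],[30,[0,0,0],0],[30,[0,0,0],0]], "grip_force": 30}}

```text
t: 12.22
tool_pos: [0.5024, 0.0969, 0.2989]
orientation: [0.837, -3.015, 0.038]
force: [1.7, -1.3, 5.0]
opening: 0.038
```

```bash
python3 -c "
from h import *
gp(.5008,.0928,.132)
"
```

```text
grasp pt [0.5015 0.0924 0.132 ] tool delta mm [0.4 0.7 0. ]
t 12.22 pos [0.5024 0.0969 0.2989] psi 2.113 tilt [-0.0054 -0.0268] q6 -2.006 open 0.038 F [ 1.7 -1.3  5. ] M [ 0.751  0.247 -0.074]
tool delta mm [0. 0. 0.] yaw -0.337
```

>>> {"api": "apply_moves", "payload": {"deltas": [[30,[0,0,0.32],0.1],[30,[0,0,0.32],0.1],[30,[0,0,0.32],0.1],[30,[0,0,0],0],[30,[0,0,0],0]]}}

```text
t: 12.85
tool_pos: [0.5024, 0.097, 0.298]
orientation: [0.378, -3.11, 0.04]
force: [1.5, -0.9, 4.3]
opening: 0.0378
```

```bash
python3 -c "
from h import *
gp(.5008,.0928,.132)
"
```

```text
grasp pt [0.5015 0.0926 0.131 ] tool delta mm [ 0.6  0.3 -1. ]
t 12.85 pos [0.5024 0.097  0.298 ] psi 1.813 tilt [-0.0054 -0.0263] q6 -1.706 open 0.0378 F [ 1.5 -0.9  4.3] M [ 1.249  0.064 -0.041]
tool delta mm [0. 0. 0.] yaw -0.637
```

The residual 1.5° tilt from the wrist-limit event builds a bending moment. I'll regrip, do the safe coarse part (under 1.88 rad in all), then let go and remove the tilt at the opposite wrist limit before the sensitive part.

>>> {"api": "apply_moves", "payload": {"deltas": [[46,[0,0,0],0],[46,[0,0,0],0],[30,[0,0,0],0],[30,[0,0,0],0],[30,[0,0,0.32],0.1]]}}

```text
t: 13.48
tool_pos: [0.5019, 0.0969, 0.2968]
orientation: [0.216, -3.125, 0.041]
force: [-0.4, 0.8, -2.3]
opening: 0.0377
```

>>> {"api": "apply_moves", "payload": {"deltas": [[30,[0,0,0.32],0.1],[30,[0,0,0.32],0.1],[30,[0,0,0.32],0.1],[30,[0,0,0.32],0.1],[30,[0,0,0.32],0.1]]}}

```text
t: 14.1
tool_pos: [0.502, 0.0972, 0.2952]
orientation: [-0.567, -3.088, 0.042]
force: [0.5, 3.1, -2.6]
opening: 0.0378
```

>>> {"api": "apply_moves", "payload": {"deltas": [[30,[0,0,0.32],0.1],[30,[0,0,0.32],0.1],[30,[0,0,0],0],[30,[0,0,0],0]]}}

```text
t: 14.6
tool_pos: [0.5021, 0.0973, 0.2946]
orientation: [0.864, 3.019, -0.042]
force: [1.6, 6.1, -4.8]
opening: 0.0381
```

```bash
python3 -c "
from h import *
gp(.5008,.0928,.132)
"
```

```text
grasp pt [0.501  0.093  0.1276] tool delta mm [ 0.  -0.4 -4.4]
t 14.6 pos [0.5021 0.0973 0.2946] psi 1.013 tilt [-0.0064 -0.0257] q6 -0.906 open 0.0381 F [ 1.6  6.1 -4.8] M [ 1.705 -0.677 -0.071]
tool delta mm [0. 0. 0.] yaw -1.437
```

>>> {"api": "apply_moves", "payload": {"deltas": [[60,[0,0,0],0],[60,[0,0,0],0],[60,[0,0,-40],0],[60,[0,0,-30],0],[60,[-35,-43,0],0]]}}

```text
t: 15.22
tool_pos: [0.5103, 0.0452, 0.3701]
orientation: [0.858, 3.014, -0.041]
force: [0.1, 0.2, 0.5]
opening: 0.0596
```

>>> {"api": "apply_moves", "payload": {"deltas": [[60,[-35,-43,0],0.18],[60,[-35,-43,0],0.18],[60,[-35,-43,0],0.18],[60,[0,0,0],0.18],[60,[0,0,0],0.18]]}}

```text
t: 15.85
tool_pos: [0.4997, -0.122, 0.3712]
orientation: [2.094, 2.322, -0.039]
force: [-0.3, 0.4, -0.9]
opening: 0.06
```

>>> {"api": "apply_moves", "payload": {"deltas": [[60,[0,0,0],0.18],[60,[0,0,0],0.18],[60,[0,0,0],0.18],[60,[0,0,0],0.18],[60,[0,0,0],0.18]]}}

```text
t: 16.48
tool_pos: [0.5, -0.1209, 0.3712]
orientation: [2.886, 1.18, -0.026]
force: [0.1, -0.3, -0.3]
opening: 0.0598
```

>>> {"api": "apply_moves", "payload": {"deltas": [[60,[0,0,0],0.18],[60,[0,0,0],0.18],[60,[0,0,0],0.18],[60,[0,0,0],0.18],[60,[0,0,0],0.18]]}}

```text
t: 17.1
tool_pos: [0.5, -0.1209, 0.3712]
orientation: [3.107, -0.193, -0.007]
force: [0.2, 0.5, 0.4]
opening: 0.06
```

```bash
python3 -c "
from h import *
gp(.5008,.0928,.132)
"
```

```text
grasp pt [ 0.4989 -0.1255  0.2042] tool delta mm [ -24.9 -218.9   66.1]
t 17.1 pos [ 0.5    -0.1209  0.3712] psi -1.695 tilt [-0.0063 -0.0279] q6 1.372 open 0.06 F [0.2 0.5 0.4] M [0.066 0.024 0.038]
tool delta mm [0. 0. 0.] yaw 2.138
```

>>> {"api": "apply_moves", "payload": {"deltas": [[60,[0,0,0],0.18],[60,[0,0,0],0.18],[60,[0,0,0],0.18],[60,[0,0,0],0.18],[60,[0,0,0],0.18]]}}

```text
t: 17.73
tool_pos: [0.5, -0.1209, 0.3712]
orientation: [2.715, -1.526, 0.013]
force: [0.9, 0.5, -0.1]
opening: 0.06
```

>>> {"api": "apply_moves", "payload": {"deltas": [[60,[0,0,0],0.18],[60,[0,0,0],0.18],[60,[0,0,0],0.13],[60,[0,0,0],0],[60,[0,0,0],0]]}}

```text
t: 18.35
tool_pos: [0.4895, -0.146, 0.3711]
orientation: [-2.324, 2.113, -0.008]
force: [0.3, -0.3, 0.5]
opening: 0.0602
```

```bash
python3 -c "
from h import *
gp(.5008,.0928,.132)
"
```

```text
grasp pt [ 0.4903 -0.1465  0.2041] tool delta mm [-237.5  -33.    71.5]
t 18.35 pos [ 0.4895 -0.146   0.3711] psi -3.046 tilt [ 0.0044 -0.0029] q6 2.657 open 0.0602 F [ 0.3 -0.3  0.5] M [ 0.095 -0.058 -0.006]
tool delta mm [0. 0. 0.] yaw 0.787
```

Tilt cancelled (0.3° left). Winding back for the fine stage.

>>> {"api": "apply_moves", "payload": {"deltas": [[60,[0,0,0],-0.18],[60,[0,0,0],-0.18],[60,[0,0,0],-0.18],[60,[0,0,0],-0.18],[60,[0,0,0],-0.18]]}}

```text
t: 18.98
tool_pos: [0.4898, -0.1453, 0.371]
orientation: [3.014, -0.88, 0.008]
force: [0.6, -0.0, -0.4]
opening: 0.0602
```

>>> {"api": "apply_moves", "payload": {"deltas": [[60,[0,0,0],-0.18],[60,[0,0,0],-0.18],[60,[0,0,0],-0.18],[60,[0,0,0],-0.18],[60,[0,0,0],-0.18]]}}

```text
t: 19.6
tool_pos: [0.4898, -0.1453, 0.371]
orientation: [3.095, 0.518, 0.006]
force: [0.5, 0.3, -0.8]
opening: 0.06
```

>>> {"api": "apply_moves", "payload": {"deltas": [[60,[0,0,0],-0.18],[60,[0,0,0],-0.18],[60,[0,0,0],-0.18],[60,[0,0,0],-0.18],[60,[0,0,0],-0.18]]}}

```text
t: 20.23
tool_pos: [0.4898, -0.1453, 0.371]
orientation: [2.561, 1.812, 0.003]
force: [-0.5, 0.4, 0.8]
opening: 0.0596
```

>>> {"api": "apply_moves", "payload": {"deltas": [[60,[0,0,0],-0.18],[60,[0,0,0],-0.18],[60,[0,0,0],-0.18],[60,[0,0,0],0]]}}

```text
t: 20.72
tool_pos: [0.4897, -0.1454, 0.371]
orientation: [1.993, 2.422, 0.001]
force: [0.2, 0.9, 0.4]
opening: 0.0602
```

```bash
python3 - <<'E'
from h import *
T=viewer.read_camera('top');S=viewer.read_camera('side')
a=near(blobs(T,(98,70,30),(128,255,255)),(290,190));b=near(blobs(S,(98,70,30),(128,255,255)),(286,214))
print(a[1],b[1],tri(hullc('top',a[2]),hullc('side',b[2])))
gp(.501,.0928,.1276)
E
```

```text
[285, 183, 13, 15, 138] [280, 207, 14, 17, 158] (array([0.50116413, 0.092918  , 0.13370451]), np.float64(0.0009619604193229008))
grasp pt [ 0.4904 -0.1461  0.204 ] tool delta mm [232.8  55.2  75.8]
t 20.82 pos [ 0.4897 -0.1456  0.371 ] psi 0.19 tilt [ 0.0043 -0.0027] q6 -0.579 open 0.06 F [ 0.1  0.5 -0.8] M [-0.04  -0.052 -0.006]
tool delta mm [0. 0. 0.] yaw -2.26
```

>>> {"api": "apply_moves", "payload": {"deltas": [[60,[46,11,0],0],[60,[47,11,0],0],[60,[47,11,0],0],[60,[47,11,0],0],[60,[46,11,0],0]]}}

```text
t: 21.45
tool_pos: [0.4986, 0.095, 0.3706]
orientation: [1.998, 2.418, 0.002]
force: [-0.4, -0.6, 0.6]
opening: 0.0596
```

>>> {"api": "apply_moves", "payload": {"deltas": [[60,[0,0,0],0],[60,[0,0,25],0],[60,[0,0,25],0],[60,[0,0,25],0],[60,[0,0,0],0]]}}

```text
t: 22.08
tool_pos: [0.4981, 0.0921, 0.2932]
orientation: [1.999, 2.421, -0.004]
force: [-0.9, -1.1, 0.4]
opening: 0.0599
```

```bash
python3 - <<'E'
from h import *
gp(.501,.0928,.1276)
E
```

```text
grasp pt [0.4981 0.0916 0.1262] tool delta mm [ 0.7  3.1 -1.4]
t 22.07 pos [0.4981 0.0921 0.2932] psi 0.191 tilt [-0.0002 -0.0033] q6 -0.107 open 0.0599 F [-0.9 -1.1  0.4] M [-0.068 -0.126  0.02 ]
tool delta mm [0. 0. 0.] yaw -2.259
```

>>> {"api": "apply_moves", "payload": {"deltas": [[60,[1,3,0],0],[44,[0,0,0],0],[30,[0,0,0],0],[30,[0,0,0],0],[30,[0,0,0],0]], "grip_force": 25}}

```text
t: 22.7
tool_pos: [0.5014, 0.0945, 0.2961]
orientation: [1.994, 2.422, -0.001]
force: [-7.3, -1.4, 8.4]
opening: 0.0376
```

```bash
cat > r.py <<'E'
from h import *
gp(.501,.0928,.1276)
E
python3 r.py
```

```text
grasp pt [0.5019 0.094  0.1291] tool delta mm [-1.  -1.1  1.5]
t 22.7 pos [0.5014 0.0945 0.2961] psi 0.193 tilt [ 0.0029 -0.003 ] q6 -0.105 open 0.0376 F [-7.3 -1.4  8.4] M [-3.480e-01  1.147e+00 -1.000e-03]
tool delta mm [0. 0. 0.] yaw -2.257
```

>>> {"api": "apply_moves", "payload": {"deltas": [[30,[0,0,0.32],0.1],[30,[0,0,0.32],0.1],[30,[0,0,0],0],[30,[0,0,0],0]]}}

```text
t: 23.2
tool_pos: [0.5016, 0.0945, 0.2955]
orientation: [2.226, 2.21, 0.001]
force: [-5.0, -2.0, 6.1]
opening: 0.0375
```

```bash
python3 r.py
```

```text
grasp pt [0.5022 0.094  0.1285] tool delta mm [-1.2 -1.1  0.9]
t 23.2 pos [0.5016 0.0945 0.2955] psi -0.007 tilt [ 0.0035 -0.0029] q6 0.095 open 0.0375 F [-5.  -2.   6.1] M [-0.239  1.    -0.094]
tool delta mm [0. 0. 0.] yaw -2.457
```

>>> {"api": "apply_moves", "payload": {"deltas": [[30,[0,0,0.32],0.1],[30,[0,0,0],0],[30,[0,0,0],0]]}}

```text
t: 23.58
tool_pos: [0.5017, 0.0945, 0.2951]
orientation: [2.334, 2.096, 0.001]
force: [-4.5, -0.6, 5.7]
opening: 0.0374
```

```bash
python3 r.py
```

```text
grasp pt [0.5023 0.094  0.1281] tool delta mm [-1.4 -1.1  0.5]
t 23.57 pos [0.5017 0.0945 0.2951] psi -0.107 tilt [ 0.0037 -0.0029] q6 0.195 open 0.0374 F [-4.5 -0.6  5.7] M [-0.292  0.913 -0.085]
tool delta mm [0. 0. 0.] yaw -2.557
```

Baseline is Mz ≈ −0.09 when turning. I'll recentre slightly, ease the downward push, and continue in 0.1 rad steps (1.7 rad so far).

>>> {"api": "apply_moves", "payload": {"deltas": [[30,[0,-0.5,0.1],0.1],[30,[0,0,0],0],[30,[0,0,0],0]]}}

```text
t: 23.95
tool_pos: [0.5015, 0.0945, 0.2949]
orientation: [2.433, 1.979, 0.003]
force: [-0.7, -1.8, 5.6]
opening: 0.0373
```

```bash
cat > r.py <<'E'
from h import *
s=robot.read_state();g=Rn.from_rotvec(s["orientation"]).as_matrix()
print("t",round(s["t"],2),"psi",np.arctan2(g[1,1],g[0,1]).round(3),"z",s["tool_pos"][2].round(4),"F",s["force"].round(1),"M",s["wrist_torque"].round(3),"tau6",s["joint_torque"][5].round(3))
E
python3 r.py
```

```text
t 23.95 psi -0.205 z 0.2949 F [-0.7 -1.8  5.6] M [-0.357  0.52  -0.083] tau6 -0.008
```

>>> {"api": "apply_moves", "payload": {"deltas": [[30,[0,-0.3,0.3],0.1],[30,[0,0,0],0],[30,[0,0,0],0]]}}

```text
t: 24.32
tool_pos: [0.5014, 0.0946, 0.2945]
orientation: [2.528, 1.856, 0.004]
force: [1.3, -3.5, 6.3]
opening: 0.0378
```

```bash
python3 r.py
```

```text
t 24.32 psi -0.304 z 0.2945 F [ 1.3 -3.5  6.3] M [-0.621  0.041  0.011] tau6 -0.013
```

>>> {"api": "apply_moves", "payload": {"deltas": [[30,[0,0,0.3],0.1],[30,[0,0,0],0],[30,[0,0,0],0]]}}

```text
t: 24.7
tool_pos: [0.5015, 0.0945, 0.2942]
orientation: [2.617, 1.728, 0.005]
force: [3.7, -3.9, 4.7]
opening: 0.0375
```

```bash
python3 r.py
```

```text
t 24.7 psi -0.403 z 0.2942 F [ 3.7 -3.9  4.7] M [-0.712 -0.17  -0.1  ] tau6 -0.035
```

```bash
cat > r.py <<'E'
from h import *
A=[]
for i in range(5):
    s=robot.read_state();A.append([*s["force"],*s["wrist_torque"],s["joint_torque"][5]]);viewer.read_camera("side")
g=Rn.from_rotvec(s["orientation"]).as_matrix();A=np.array(A)
print("t",round(s["t"],2),"psi",np.arctan2(g[1,1],g[0,1]).round(3),"z",s["tool_pos"][2].round(4),A.mean(0).round(3),"Mz",A[:,5].round(3))
E
python3 r.py
```

```text
t 24.9 psi -0.403 z 0.2942 [ 3.226 -4.235  5.241 -0.69  -0.183 -0.091 -0.064] Mz [-0.1   -0.098 -0.065 -0.079 -0.114]
```

>>> {"api": "apply_moves", "payload": {"deltas": [[30,[0.3,-0.3,0.3],0.1],[30,[0,0,0],0]]}}

```text
t: 25.2
tool_pos: [0.5015, 0.0947, 0.2939]
orientation: [2.7, 1.593, 0.006]
force: [3.6, -6.5, 3.3]
opening: 0.0377
```

```bash
python3 r.py
```

```text
t 25.4 psi -0.503 z 0.2939 [ 4.232 -6.006  3.217 -0.973 -0.442 -0.062  0.169] Mz [-0.048 -0.012 -0.056 -0.069 -0.124]
```

>>> {"api": "apply_moves", "payload": {"deltas": [[30,[-0.3,0.7,0.3],0.1],[30,[0,0,0],0]]}}

```text
t: 25.7
tool_pos: [0.5018, 0.0943, 0.2936]
orientation: [2.777, 1.458, 0.006]
force: [3.4, -3.1, 4.4]
opening: 0.038
```

```bash
python3 r.py
```

```text
t 25.9 psi -0.602 z 0.2936 [ 3.969 -3.953  4.962 -0.697 -0.262 -0.087  0.189] Mz [-0.139 -0.086 -0.    -0.134 -0.078]
```

>>> {"api": "apply_moves", "payload": {"deltas": [[30,[0,0,0.32],0.1],[30,[0,0,0],0]]}}

```text
t: 26.2
tool_pos: [0.5018, 0.0943, 0.2933]
orientation: [2.846, 1.318, 0.007]
force: [4.6, -5.0, 5.2]
opening: 0.0375
```

```bash
python3 r.py
```

```text
t 26.4 psi -0.702 z 0.2933 [ 4.349 -4.552  4.512 -0.724 -0.375 -0.086  0.164] Mz [-0.06  -0.065 -0.131 -0.128 -0.044]
```

Baseline Mz is steady at about −0.086 with ±0.015 of noise. Continuing (2.3 rad so far).

>>> {"api": "apply_moves", "payload": {"deltas": [[30,[0,0.3,0.32],0.1],[30,[0,0,0],0]]}}

```text
t: 26.7
tool_pos: [0.502, 0.0941, 0.293]
orientation: [2.909, 1.174, 0.007]
force: [3.9, -4.5, 4.5]
opening: 0.0376
```

```bash
python3 r.py
```

```text
t 26.9 psi -0.802 z 0.293 [ 3.941 -4.605  4.933 -0.65  -0.279 -0.079  0.161] Mz [-0.023 -0.104 -0.105 -0.061 -0.102]
```

>>> {"api": "apply_moves", "payload": {"deltas": [[30,[0,0,0.32],0.1],[30,[0,0,0],0]]}}

```text
t: 27.2
tool_pos: [0.5021, 0.0941, 0.2927]
orientation: [2.964, 1.027, 0.007]
force: [5.2, -4.6, 4.3]
opening: 0.0375
```

```bash
python3 r.py
```

```text
t 27.4 psi -0.902 z 0.2927 [ 4.25  -4.68   4.425 -0.755 -0.361 -0.07   0.164] Mz [-0.062 -0.073 -0.078 -0.049 -0.088]
```

2.5 rad so far, no shift yet.

>>> {"api": "apply_moves", "payload": {"deltas": [[30,[0,0.2,0.32],0.1],[30,[0,0,0],0]]}}

```text
t: 27.7
tool_pos: [0.5022, 0.0939, 0.2923]
orientation: [3.012, 0.878, 0.008]
force: [4.3, -4.0, 4.6]
opening: 0.0377
```

```bash
python3 r.py
```

```text
t 27.9 psi -1.002 z 0.2923 [ 4.061 -4.451  4.771 -0.713 -0.346 -0.079  0.162] Mz [-0.07  -0.108 -0.074 -0.083 -0.06 ]
```

>>> {"api": "apply_moves", "payload": {"deltas": [[30,[0,0,0.32],0.1],[30,[0,0,0],0]]}}

```text
t: 28.2
tool_pos: [0.5022, 0.0938, 0.292]
orientation: [3.052, 0.726, 0.008]
force: [4.6, -5.1, 4.8]
opening: 0.0378
```

```bash
python3 r.py
```

```text
t 28.4 psi -1.102 z 0.292 [ 4.441 -5.613  4.678 -0.814 -0.405 -0.062  0.165] Mz [-0.077 -0.065 -0.079 -0.023 -0.063]
```

>>> {"api": "apply_moves", "payload": {"deltas": [[30,[0,0.2,0.32],0.1],[30,[0,0,0],0]]}}

```text
t: 28.7
tool_pos: [0.5023, 0.0937, 0.2917]
orientation: [3.085, 0.573, 0.008]
force: [4.4, -4.7, 3.7]
opening: 0.0377
```

```bash
python3 r.py
```

```text
t 28.9 psi -1.202 z 0.2917 [ 4.052 -4.994  4.061 -0.78  -0.407 -0.071  0.163] Mz [-0.053 -0.076 -0.068 -0.073 -0.085]
```

>>> {"api": "apply_moves", "payload": {"deltas": [[30,[0,0,0.32],0.1],[30,[0,0,0],0]]}}

```text
t: 29.2
tool_pos: [0.5023, 0.0936, 0.2914]
orientation: [3.11, 0.418, 0.009]
force: [4.5, -6.1, 4.6]
opening: 0.0378
```

```bash
python3 r.py
```

```text
t 29.4 psi -1.302 z 0.2914 [ 4.268 -5.789  4.4   -0.917 -0.417 -0.058  0.165] Mz [-0.07  -0.043 -0.058 -0.083 -0.034]
```

>>> {"api": "apply_moves", "payload": {"deltas": [[30,[0,0.3,0.32],0.1],[30,[0,0,0],0]]}}

```text
t: 29.7
tool_pos: [0.5024, 0.0934, 0.2911]
orientation: [3.127, 0.262, 0.009]
force: [4.2, -5.6, 3.7]
opening: 0.0377
```

```bash
python3 r.py
```

```text
t 29.9 psi -1.402 z 0.2911 [ 3.637 -5.177  4.328 -0.83  -0.431 -0.104  0.162] Mz [-0.121 -0.109 -0.112 -0.08  -0.098]
```

A possible shift (−0.07 to −0.104). Re-reading, then a half step.

```bash
python3 r.py
```

```text
t 30.15 psi -1.402 z 0.2911 [ 4.212 -5.304  4.463 -0.829 -0.395 -0.057 -0.072] Mz [-0.055 -0.013 -0.113 -0.049 -0.054]
```

>>> {"api": "apply_moves", "payload": {"deltas": [[30,[0,0,0.16],0.05],[30,[0,0,0],0]]}}

```text
t: 30.45
tool_pos: [0.5024, 0.0933, 0.2909]
orientation: [3.132, 0.185, 0.009]
force: [4.4, -5.0, 4.3]
opening: 0.0377
```

```bash
python3 r.py
```

```text
t 30.65 psi -1.452 z 0.2909 [ 3.938 -5.523  4.584 -0.892 -0.393 -0.098  0.044] Mz [-0.113 -0.135 -0.062 -0.106 -0.074]
```

```bash
sed -i 's/range(5)/range(8)/' r.py; python3 r.py
```

```text
t 31.05 psi -1.452 z 0.2909 [ 4.322 -5.65   4.401 -0.897 -0.401 -0.071 -0.071] Mz [-0.064 -0.112 -0.057 -0.051 -0.093 -0.069 -0.068 -0.05 ]
```

>>> {"api": "apply_moves", "payload": {"deltas": [[30,[0,0,0.16],0.05],[30,[0,0,0],0]]}}

```text
t: 31.35
tool_pos: [0.5024, 0.0933, 0.2907]
orientation: [3.136, 0.107, 0.009]
force: [4.0, -5.6, 4.9]
opening: 0.0376
```

```bash
python3 r.py
```

```text
t 31.7 psi -1.502 z 0.2908 [ 4.279e+00 -5.960e+00  4.572e+00 -9.530e-01 -4.210e-01 -8.800e-02
  1.000e-03] Mz [-0.114 -0.106 -0.066 -0.088 -0.106 -0.056 -0.099 -0.072]
```

No touch yet (3.1 rad). Continuing.

>>> {"api": "apply_moves", "payload": {"deltas": [[30,[0,0.3,0.3],0.1],[30,[0,0,0],0]]}}

```text
t: 32.0
tool_pos: [0.5024, 0.0931, 0.2906]
orientation: [3.138, -0.051, 0.01]
force: [2.8, -5.5, 5.7]
opening: 0.0377
```

```bash
sed -i 's/range(8)/range(6)/' r.py; python3 r.py
```

```text
t 32.25 psi -1.602 z 0.2906 [ 3.561 -5.363  5.674 -0.918 -0.315 -0.124  0.061] Mz [-0.129 -0.123 -0.128 -0.143 -0.12  -0.099]
```

Mz −0.124 (all samples), and Fz is up 1.1 N while z lags. The touch is likely; a small step to confirm.

>>> {"api": "apply_moves", "payload": {"deltas": [[30,[0,0,0.05],0.03],[30,[0,0,0],0]]}}

```text
t: 32.55
tool_pos: [0.5024, 0.093, 0.2906]
orientation: [3.137, -0.096, 0.01]
force: [3.5, -6.2, 5.4]
opening: 0.0377
```

```bash
python3 r.py
```

```text
t 32.8 psi -1.632 z 0.2906 [ 3.132 -5.262  5.173 -0.938 -0.285  0.086  0.133] Mz [0.09  0.117 0.061 0.083 0.074 0.093]
```

Mz swung to +0.086 on a 0.03 rad step: sole friction plus screw load. One more small step with no z feed, as a final confirmation.

>>> {"api": "apply_moves", "payload": {"deltas": [[30,[0,0,0],0.03],[30,[0,0,0],0]]}}

```text
t: 33.1
tool_pos: [0.5024, 0.093, 0.2905]
orientation: [3.135, -0.143, 0.01]
force: [3.9, -4.8, 5.6]
opening: 0.0376
```

```bash
python3 r.py; python3 -c "
from h import *
print(robot.read_state()['tool_pos'],robot.read_state()['opening'])"
```

```text
t 33.35 psi -1.662 z 0.2905 [ 3.556 -5.668  5.453 -1.    -0.299  0.13   0.193] Mz [0.091 0.163 0.134 0.142 0.104 0.147]
[0.50241344 0.09301974 0.29049806] 0.037741430387271895
```

Mz rose again to +0.13, about 0.0075 N·m per N, so I estimate 11–20 N of contact. Letting go and lifting straight up.

>>> {"api": "apply_moves", "payload": {"deltas": [[60,[0,0,0],0],[60,[0,0,0],0],[60,[0,0,0],0],[60,[0,0,-30],0],[60,[0,0,-50],0]]}}

```text
t: 34.02
tool_pos: [0.5006, 0.0937, 0.3683]
orientation: [3.135, -0.149, -0.002]
force: [0.9, -0.2, -0.2]
opening: 0.0601
```

>>> {"api": "apply_moves", "payload": {"deltas": [[60,[50,0,-20],0],[60,[60,0,0],0],[60,[60,0,0],0],[60,[50,0,0],0],[60,[0,0,0],0]]}}

```text
t: 34.65
tool_pos: [0.7226, 0.0719, 0.3858]
orientation: [3.135, -0.151, -0.002]
force: [0.7, -0.5, -0.3]
opening: 0.06
```

```bash
python3 - <<'E'
from h import *
T=viewer.read_camera('top');S=viewer.read_camera('side')
go(.5,-.1,.4,0)
a=near(blobs(T,(98,70,30),(128,255,255)),(290,190));b=near(blobs(S,(98,70,30),(128,255,255)),(286,216))
print(a[1],b[1],tri(hullc('top',a[2]),hullc('side',b[2])))
cv2.imwrite('pics/d.png',np.vstack([cv2.resize(T[160:230,240:400],(720,315)),cv2.resize(S[190:260,240:370],(720,387))[:285]]))
try: print(disc('top',T,(292,204)),disc('side',S,(289,242)))
except Exception as e: print(e)
E
```

```text
t 34.75 pos [0.7204 0.0726 0.3892] psi -1.666 tilt [ 0.0015 -0.0024] q6 1.697 open 0.0598 F [ 1.   0.1 -0.9] M [0.045 0.059 0.022]
tool delta mm [-202.9  192.9  -10.8] yaw -1.666
[442, 132, 26, 14, 93] [279, 208, 15, 17, 172] (array([ 0.93434024, -0.47719424, -0.5918416 ]), np.float64(0.32968187218797906))
(array([0.47768596, 0.10004662]), np.float64(0.032), np.int64(0)) (array([0.49519783, 0.09358572]), np.float64(0.03145399931734069), np.int64(34))
```

View pics/d.png

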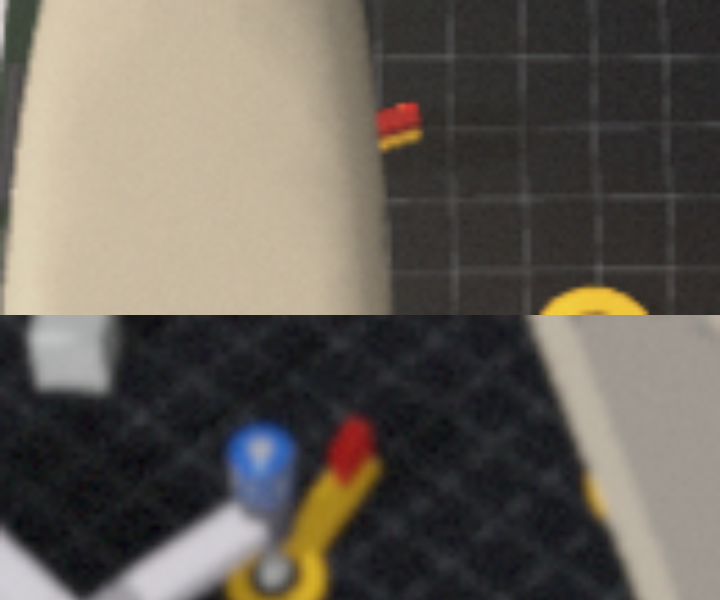

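The side view shows the foot down on the plate, the plate unmoved (disc centre within 0.3 mm of before), the knob about 11 mm lower and the arm clear. Handing in.

```bash
python3 -c "
from plant import order
print(order.close_job())"
```

```text
the job is handed in; nothing more can be done
None
```

I slid the slip plate under the foot by its tab and let go. Then I turned the knob about 3.26 rad clockwise until the foot touched, released it, and handed in at about 35 s. No verdict was reported.

**Plate:** it was centred about 2–3 mm off the foot's axis by the top camera, and within 1 mm by the tool's travel. The side view read about 5 mm off. After the touch, the side view showed it had not moved (within 0.3 mm). The arm hid it from the top camera at the end, so that view was not rechecked.

**Contact:** the hand torque moved from about −0.08 to +0.09 and then +0.13 N·m over the last 0.06 rad. From that I estimate 11–20 N, which is inferred, not measured directly. The contact could be up to about 30 N if the touch came earlier than I judged. The knob came down about 11 mm in the side view, against 10.4 mm expected from the turn.

**What went wrong on the way:**
- **Wrist limit:** winding the wrist back hit its joint limit and tilted the tool 1.6°. I made the first 1.4 rad of the turn with that tilt, then let go, removed it at the opposite limit and gripped the knob again.
- **False alarm:** a torque change at 3.0 rad turned out to be noise when I read it again.
- **Bystanders:** I did not check their positions at the end, but no path went near them.

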